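# Pour the stone chippings through the funnel into the specimen jar

### The arm

A 6-joint arm with a two-finger parallel gripper is mounted at the origin on a cart in front of the work surface, level with it; the furniture and walls round the work are solid. World frame = base frame: x ahead of the robot, y to its left, z up, the work surface at z = 0. Lengths are in m, angles in rad, forces in N, time in s.
With the tool pointing down it reaches from about 0.375 to 0.9 m from the base axis. Payload 3.1 kg.
Tool frame: the origin (TCP) lies midway between the tips of the shut fingers; the grasp point (between the pads) lies 19 mm behind it (r.grip_point_offset is the distance from the TCP to the grasp point, in m); z points along the fingers, y is the line along which they close (so a half turn about z gives the same grasp; the last joint's range is limited). The gripper opens to 85 mm and grips with 20 to 120 N. Pads are 22 mm wide; open, the fingers measure 114 mm over their backs; the gripper's body (76 mm by 85 mm) begins 54 mm behind the grasp point. The pads swing forward as they close: fully open they stand 13 mm farther back than shut.
Start: joints at [-1.464, 0.527, 1.433, -0, 1.181, -0.178], TCP at [0.176, -0.6, 0.231] pointing down, gripper open.
Joint ranges: [-3.08, 3.08], [-0.75, 2.2], [0.22, 2.44], [-1.43, 4.57], [0, 2.65], [-2.85, 2.85]. Speed limits (rad/s): [2.79, 2.79, 3.14, 3.14, 3.14, 3.14].

### API

Orientations are given as a 3x3 rotation matrix whose columns are the frame's x, y, z axes.
In Python, from plant import r gives the robot as it stands.
- The arm moves only by the shell command python3 -m jog 'ROWS' [FORCE]. ROWS is JSON, a list of rows, each an object of numbers: "jaw": the gripper's target within -1 to 1 (shut at 1, half-way at 0, fully open at -1); "dx", "dy", "dz": the shift along the tool's x, y, z in mm; "ax", "ay", "az": the turn, a rotation vector about the tool's x, y, z in degrees. A call has 1 to 20 rows; each row is the pose to reach, as a shift and turn from the pose commanded when the call began, along the tool's axes at that moment; what a row does not reach only later rows make up. A row lasts 1/8 s, in which the tool goes at most 62.5 mm and 10.7 degrees, less where a joint would pass 70% of its speed; a pose out of reach is approached as far as the arm can. A call with a gripper value outside its range is refused whole. The fingers move at their own pace and stop on an object; FORCE is the grip in N (left out, the last holds). Time passes only in rows, so rows that repeat a pose let the fingers close. It gives the time, the measured TCP pose, the force, the opening and the grip force at its end, in the units of the state.
- r.read_state(): the state, without advancing time (a new reading comes with each control period).
- r.capture(name): name is "scene" or "top"; returns a dict with "color" (480x640x3 uint8, red, green, blue), "fx", "fy", "cx", "cy" (pixels), "k1" (the pictures are not rectified: a ray, as slopes to the right and down, at radius r is drawn at 1 + k1 r^2 times it, then the intrinsics apply), "world_to_cam" (4x4, takes a point from world to camera coordinates). Camera axes: x right, y up, looking along -z (the intrinsics and any distortion apply to the point x, -y, -z); pixel columns grow to the right and rows downward; lengths in m; the calibration is good to about 2 mm. A picture is of the moment at which its call begins. There is no depth.
- r.hand_in(): hands the job in; it is judged then, once.
The state is a dict: "time_s": time; "qpos": joint angles; "joint_velocities": joint speeds; "tau": joint torques, N m; "position": TCP position; "orientation": TCP orientation; "wrist_force": force on the tool from outside, world axes, zero at the start; "wrist_torque": the same for the moment, N m; "finger_gap": finger opening in m; "finger_force": force on a finger pad.
Only numpy, scipy, OpenCV 4.12 (cv2) and the standard library are available. Lean on these libraries where they do the work, as an engineer would, in place of code of your own. Each camera call takes 0.05 s, during which the arm holds its last target. There are 200 camera calls.

### The job

Pick up the weighing scoop by its black bar handle and tip its three stone chippings through the wide white funnel into the narrow jar below, without touching the stones with the fingers. When all three stones are in the jar, set the scoop down upright on the bench and let it go.

Things in the scene. Friction and masses are not known exactly. Their poses are not given: they have to be found in the camera images.
- scoop_grip (a point): Centre of the black bar handle (14 wide in y, 12 tall, 80 long in x) of the only scoop, open-fronted, steel, 0.2 kg, 60 mm above its underside; grip it across its width from above. -x points to the open mouth, z up. Pan 118 x 64 mm; its mouth edge, 54 wide, lies 74 mm to -x and 60 below this point. Walls 28 mm high. The stones lie loose and slide out when the mouth dips over 25 degrees.
- funnel_jar: Narrow clear jar (48 mm inside, floor 14 mm high), fixed upright in a black foot, a wide white funnel in its neck. Origin on the bench at its axis, z up. The funnel's mouth is 124 mm across (walls 3 mm), 146 mm high; its cone slopes about 55 degrees to a 40 mm bore at 90 mm height, ending inside the jar 68 mm up. A like jar without funnel stands elsewhere; leave it empty.
- stone_0: Grey angular stone chipping, about 17 x 15 x 12 mm, 12 g, origin at its centre, axes arbitrary; starts lying in the scoop's pan.
- stone_1: Grey angular stone chipping, as stone_0.
- stone_2: Grey angular stone chipping, as stone_0.

How it is judged:
By the outcome, as a careful person would: the job done as asked, in the order asked, and still so for the second after the job is handed in, with the robot touching nothing.
It also fails if it takes over 64 s, if anything falls off the work surface, if the arm or the gripper's body presses on something with over 40 N, if the wrist force passes 120 N, or if a joint passes its speed limit or range.

## Working session

There is one attempt and no reset: what is moved stays moved. The work goes in short steps, Python scripts to look and compute and a shell command to move; the robot and the scene stay as the last step left them, time stands still between calls to the robot, and variables do not carry over. Pictures are saved under pics/ and viewed, at most 10 in all, crops included, and the job is handed in when it is done.

```bash
ls; mkdir -p pics; python3 - <<'E'
from plant import r
import cv2,numpy as np
s=r.read_state();print(s['time_s'],s['position'],s['orientation'],s['finger_gap'],r.grip_point_offset)
for n in('scene','top'):
    c=r.capture(n);cv2.imwrite(f'pics/{n}0.png',c['color'][:,:,::-1]);print(n,{k:c[k] for k in('fx','fy','cx','cy','k1')});print(c['world_to_cam'].round(3))
E
```

```text
pics
0.0 [ 0.17555626 -0.59908466  0.23032738] [[ 9.59736591e-01  2.80901468e-01 -2.03498442e-04]
 [ 2.80901237e-01 -9.59734229e-01  2.16926408e-03]
 [ 4.14045044e-04 -2.13908507e-03 -9.99997626e-01]] 0.08542349226802107 0.0187
scene {'fx': 601.2475883815703, 'fy': 601.2475883815703, 'cx': 324.6128888733653, 'cy': 241.8058187635185, 'k1': 0.019790202514104807}
[[ 0.616 -0.788  0.012 -0.302]
 [ 0.359  0.295  0.886 -0.233]
 [-0.701 -0.541  0.464 -0.807]
 [ 0.     0.     0.     1.   ]]
top {'fx': 589.0295592037498, 'fy': 589.0295592037498, 'cx': 313.6778693206558, 'cy': 231.18814846369747, 'k1': 0.05197775999998766}
[[ 0.027 -1.    -0.016  0.008]
 [ 0.997  0.026  0.074 -0.504]
 [-0.074 -0.018  0.997 -1.106]
 [ 0.     0.     0.     1.   ]]
```

View pics/scene0.png

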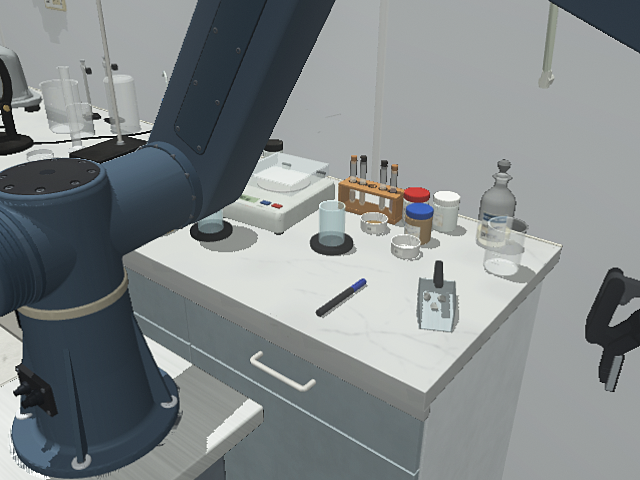

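View pics/top0.png

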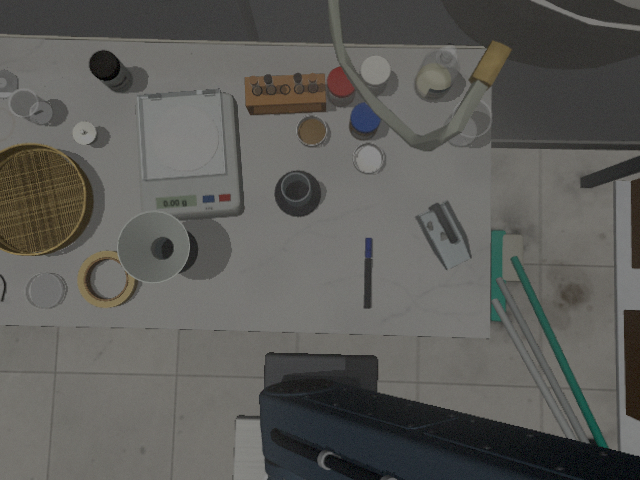

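The scene view shows the scoop at (438,300), the empty jar at (332,228) and the arm hiding the funnel. The top view shows the funnel mouth at about (154,246) and the scoop at about (443,233), with its handle up-left and its mouth down-right. Next I'll measure both.

```bash
cat > h.py <<'E'
from plant import r
import cv2,numpy as np
def ray(c,px):
    K=np.array([[c['fx'],0,c['cx']],[0,c['fy'],c['cy']],[0,0,1]])
    u=cv2.undistortPoints(np.array([[px]],float),K,np.array([c['k1'],0,0,0,0]))[0,0]
    M=c['world_to_cam'];R=M[:3,:3]
    return -R.T@M[:3,3], R.T@np.array([u[0],-u[1],-1])
def onz(c,px,z):
    o,d=ray(c,px);return (o+d*(z-o[2])/d[2])
def proj(c,p):
    M=c['world_to_cam'];q=M[:3,:3]@p+M[:3,3];x,y=q[0]/-q[2],-q[1]/-q[2];f=1+c['k1']*(x*x+y*y)
    return np.array([c['cx']+c['fx']*x*f,c['cy']+c['fy']*y*f])
def tri(c1,p1,c2,p2):
    o1,d1=ray(c1,p1);o2,d2=ray(c2,p2)
    t=np.linalg.lstsq(np.c_[d1,-d2],o2-o1,rcond=None)[0];a=o1+t[0]*d1;b=o2+t[1]*d2
    return (a+b)/2,np.linalg.norm(a-b)
E
python3 - <<'E'
from h import *
t=r.capture('top');s=r.capture('scene')
g=cv2.cvtColor(t['color'],cv2.COLOR_RGB2GRAY)
a=t['color'][190:280,400:490];b=s['color'][250:340,395:485]
im=np.hstack([cv2.resize(x,None,fx=4.4,fy=4.4,interpolation=cv2.INTER_CUBIC) for x in(a,b)])
cv2.imwrite('pics/crop.png',im[:,:,::-1])
# handle blobs
for c,(y0,y1,x0,x1),n in((t,(190,280,405,485),'top'),(s,(250,340,395,475),'scene')):
    m=(c['color'].max(2)<(60 if n=='top' else 60)).astype(np.uint8)
    w=np.zeros_like(m);w[y0:y1,x0:x1]=m[y0:y1,x0:x1]
    for k in cv2.findContours(w,cv2.RETR_EXTERNAL,cv2.CHAIN_APPROX_NONE)[0]:
        if cv2.contourArea(k)>30: print(n,cv2.minAreaRect(k),cv2.contourArea(k), (cv2.boxPoints(cv2.minAreaRect(k))).round(1).tolist())
# funnel
k=cv2.threshold(cv2.GaussianBlur(g,(3,3),0),125,1,0)[1]; w=np.zeros_like(k);w[205:290,110:200]=k[205:290,110:200]
print(g[246,105:200:4],g[205:290:4,145])
E
```

```text
top ((447.1770324707031, 227.8834686279297), (31.341564178466797, 7.171017646789551), 62.35402297973633) 136.5 [[436.70001220703125, 215.6999969482422], [443.1000061035156, 212.3000030517578], [457.6000061035156, 240.10000610351562], [451.29998779296875, 243.39999389648438]]
scene ((438.0, 274.0), (26.0, 8.0), 90.0) 41.0 [[434.0, 261.0], [442.0, 261.0], [442.0, 287.0], [434.0, 287.0]]
[116 116 118 137  90  95  92  89  91  91  92  89  63  50  51  38  35  65
 110 110 111 132  39  48] [118 115 112 101 103  99  99  96  96  94  93  92  92  92  94  92  95  95
  95 119 115 116]
```

View pics/crop.png

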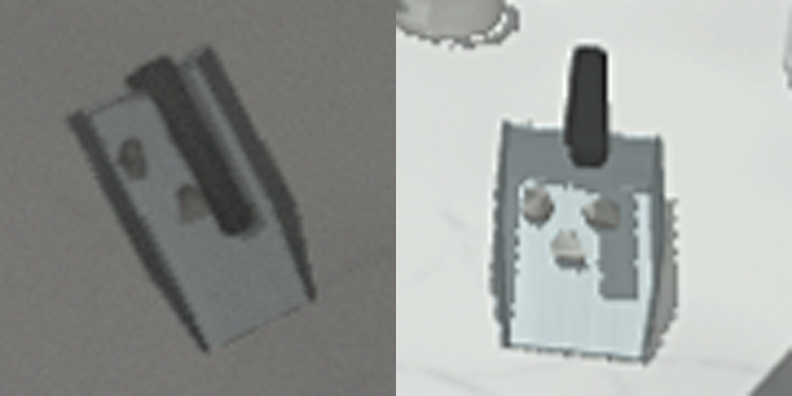

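The crop shows the handle in the top view, centred near (444,223), and the mouth corners near (447,270) and (471,258). All three stones lie in the pan, in the scene view near (427,297), (441,298) and (434,306). Next I'll compute the poses.

```bash
python3 - <<'E'
from h import *
t=r.capture('top');s=r.capture('scene')
g=cv2.GaussianBlur(cv2.cvtColor(t['color'],cv2.COLOR_RGB2GRAY),(3,3),0).astype(float)
pts=[]
for a in np.radians(range(0,360,6)):
    rr=np.arange(29,43,.5);x=154+rr*np.cos(a);y=246+rr*np.sin(a)
    v=cv2.remap(g.astype(np.float32),x.astype(np.float32)[None],y.astype(np.float32)[None],1)[0]
    i=v.argmax();pts.append((x[i],y[i],rr[i]))
pts=np.array(pts);print(pts[:,2])
P=np.array([onz(t,p[:2],.146)[:2] for p in pts])
for _ in range(4):
    A=np.c_[2*P,np.ones(len(P))];q=np.linalg.lstsq(A,(P**2).sum(1),rcond=None)[0];R=np.sqrt(q[2]+q[0]**2+q[1]**2)
    e=abs(np.hypot(*(P-q[:2]).T)-R);P=P[e<max(.003,np.median(e)*2)]
print('funnel',q[:2],R,len(P))
# black foot/bore check
print('bore?',onz(t,(162,248),.09))
for n,a,b in(('ctr',(444.3,223.4),(438.4,273.8)),):
    print(n,tri(t,a,s,b))
# handle top face z~.066: ends
print('ctr z.06',onz(t,(444.3,223.4),.063),onz(s,(438.4,273.8),.06))
m1,m2=onz(t,(447.3,269.5),.001),onz(t,(471.1,257.7),.001)
print('mouth',m1,m2,np.linalg.norm(m1-m2),(m1+m2)/2)
n1,n2=onz(s,(395+(505-396)/4.4,250+347/4.4),.001),onz(s,(395+(645-396)/4.4,250+358/4.4),.001)
print('mouth scene',n1,n2,np.linalg.norm(n1-n2),(n1+n2)/2)
b1,b2=onz(t,(400+72/4.4,190+115/4.4),.028),onz(t,(400+207/4.4,190+47/4.4),.028)
print('rear',b1,b2,np.linalg.norm(b1-b2),(b1+b2)/2)
f=(m1+m2)/2;bk=(b1+b2)/2;d=bk-f;print('len',np.hypot(*d[:2]),'+x dir deg',np.degrees(np.arctan2(d[1],d[0])),'mouth perp',np.degrees(np.arctan2(*(m1-m2)[[1,0]])))
h1,h2=onz(t,(400+150/4.4,190+63/4.4),.066),onz(t,(400+240/4.4,190+230/4.4),.066)
print('handle',h1,h2,np.linalg.norm(h1-h2),np.degrees(np.arctan2(*(h1-h2)[[1,0]])))
E
```

```text
[34.  34.  33.5 33.5 34.  34.  34.  34.  42.5 35.5 36.  36.  36.  36.
 36.5 37.  37.  37.  37.  36.5 37.  37.5 37.5 42.5 38.  42.  42.5 38.
 38.  37.  37.  37.5 37.5 37.  36.5 36.5 36.5 36.5 36.  36.  36.  36.
 35.5 35.5 35.5 36.  35.  35.5 35.5 35.  34.5 34.5 34.5 35.  34.5 34.5
 34.  33.5 33.5 33.5]
funnel [0.46182508 0.29060722] 0.060482428729072016 56
bore? [0.4617359  0.28951216 0.09      ]
ctr (array([ 0.52180244, -0.2190835 ,  0.06242617]), np.float64(0.0023510878306120943))
ctr z.06 [ 0.52110816 -0.21794816  0.063     ] [ 0.52662355 -0.21807095  0.06      ]
mouth [ 0.43825042 -0.23708839  0.001     ] [ 0.46210856 -0.28209622  0.001     ] 0.05094031162732734 [ 0.45017949 -0.25959231  0.001     ]
mouth scene [ 0.44163632 -0.23645938  0.001     ] [ 0.46847105 -0.28038428  0.001     ] 0.051473289140996685 [ 0.45505369 -0.25842183  0.001     ]
rear [ 0.53681896 -0.17255286  0.028     ] [ 0.56756291 -0.22969945  0.028     ] 0.06489162996422475 [ 0.55219093 -0.20112616  0.028     ]
len 0.11757816618844381 +x dir deg 29.818456383394338 mouth perp 117.92755967145014
handle [ 0.55532462 -0.1984793   0.066     ] [ 0.48692153 -0.23611671  0.066     ] 0.07807404647837693 28.820894804246556
```

```bash
cat >> h.py <<'E'
def delta(P,yaw=None):
    s=r.read_state();R=np.array(s['orientation']);p=np.array(s['position'])
    d=R.T@(np.array(P)-p)*1000
    print('t',s['time_s'],'d mm',d.round(1),'R',R.round(3).tolist())
    if yaw is not None:
        from scipy.spatial.transform import Rotation as Q
        y=np.radians(yaw);T=np.array([[np.cos(y),np.sin(y),0],[np.sin(y),-np.cos(y),0],[0,0,-1]])
        print('rotvec',np.degrees(Q.from_matrix(R.T@T).as_rotvec()).round(1))
E
python3 - <<'E'
from h import *
delta((.518,-.220,.13),29)
t=r.capture('top');s=r.capture('scene')
print('hose',tri(t,(490,62),s,(545,80)))
E
```

```text
t 0.3 d mm [ 435.2 -268.   101.2] R [[0.96, 0.281, -0.0], [0.281, -0.96, 0.001], [0.0, -0.001, -1.0]]
rotvec [ -0.   -0.  -12.7]
hose (array([ 0.72990089, -0.2451417 ,  0.34882207]), np.float64(0.055622973892233314))
```

```bash
python3 - <<'E'
from h import *
t=r.capture('top');s=r.capture('scene')
print(tri(t,(425,145),s,(545,80)))
for z in(.4,.5,.6,.7):print(z,[(onz(t,p,z).round(2),proj(s,onz(t,p,z)).round(0)) for p in((425,145),(490,62),(335,10))])
E
python3 -m jog '[{"jaw":-1,"dx":50,"dy":-30,"dz":0,"az":-4},{"jaw":-1,"dx":100,"dy":-62,"dz":0,"az":-8},{"jaw":-1,"dx":150,"dy":-93,"dz":0,"az":-12.7},{"jaw":-1,"dx":200,"dy":-124,"dz":10,"az":-12.7},{"jaw":-1,"dx":250,"dy":-155,"dz":30,"az":-12.7},{"jaw":-1,"dx":300,"dy":-186,"dz":50,"az":-12.7},{"jaw":-1,"dx":350,"dy":-217,"dz":70,"az":-12.7},{"jaw":-1,"dx":400,"dy":-248,"dz":90,"az":-12.7},{"jaw":-1,"dx":435,"dy":-268,"dz":101,"az":-12.7},{"jaw":-1,"dx":435,"dy":-268,"dz":101,"az":-12.7},{"jaw":-1,"dx":435,"dy":-268,"dz":101,"az":-12.7}]' 90
```

```text
(array([ 0.63369289, -0.21437916,  0.35549514]), np.float64(0.17441215626272677))
0.4 [(array([ 0.59, -0.12,  0.4 ]), array([427.,  57.])), (array([ 0.7, -0.2,  0.4]), array([502.,  54.])), (array([ 0.76, -0.01,  0.4 ]), array([417.,  36.]))]
0.5 [(array([ 0.57, -0.11,  0.5 ]), array([415., -10.])), (array([ 0.66, -0.18,  0.5 ]), array([485., -11.])), (array([ 0.72, -0.01,  0.5 ]), array([408., -20.]))]
0.6 [(array([ 0.54, -0.09,  0.6 ]), array([403., -87.])), (array([ 0.62, -0.15,  0.6 ]), array([466., -86.])), (array([ 0.67, -0.  ,  0.6 ]), array([398., -85.]))]
0.7 [(array([ 0.52, -0.07,  0.7 ]), array([ 389., -174.])), (array([ 0.59, -0.12,  0.7 ]), array([ 444., -171.])), (array([ 0.62, -0.  ,  0.7 ]), array([ 386., -162.]))]invalid input
```

```bash
python3 -m jog '[{"jaw":-1,"dx":50,"dy":-30,"dz":0,"ax":0,"ay":0,"az":-4},{"jaw":-1,"dx":100,"dy":-62,"dz":0,"ax":0,"ay":0,"az":-8},{"jaw":-1,"dx":150,"dy":-93,"dz":0,"ax":0,"ay":0,"az":-12.7},{"jaw":-1,"dx":200,"dy":-124,"dz":10,"ax":0,"ay":0,"az":-12.7},{"jaw":-1,"dx":250,"dy":-155,"dz":30,"ax":0,"ay":0,"az":-12.7},{"jaw":-1,"dx":300,"dy":-186,"dz":50,"ax":0,"ay":0,"az":-12.7},{"jaw":-1,"dx":350,"dy":-217,"dz":70,"ax":0,"ay":0,"az":-12.7},{"jaw":-1,"dx":400,"dy":-248,"dz":90,"ax":0,"ay":0,"az":-12.7},{"jaw":-1,"dx":435,"dy":-268,"dz":101,"ax":0,"ay":0,"az":-12.7},{"jaw":-1,"dx":435,"dy":-268,"dz":101,"ax":0,"ay":0,"az":-12.7},{"jaw":-1,"dx":435,"dy":-268,"dz":101,"ax":0,"ay":0,"az":-12.7}]' 90; python3 - <<'E'
from h import *
delta((.518,-.220,.043),29)
s=r.capture('scene');t=r.capture('top')
a=t['color'][150:290,380:520];b=s['color'][150:350,350:550]
cv2.imwrite('pics/c2.png',np.hstack([cv2.resize(x,(400,400),interpolation=cv2.INTER_CUBIC) for x in(a,b)])[:,:,::-1])
E
```

```text
time_s: 1.88
position: [0.5177, -0.2207, 0.1305]
orientation: [[0.874, 0.486, -0.0], [0.486, -0.874, -0.001], [-0.0, 0.0, -1.0]]
wrist_force: [-0.3, -0.9, 0.4]
finger_gap: 0.0853
finger_force: 0.0
t 1.875 d mm [ 0.6 -0.5 87.5] R [[0.874, 0.486, -0.0], [0.486, -0.874, -0.001], [-0.0, 0.0, -1.0]]
rotvec [0. 0. 0.]
```

View pics/c2.png

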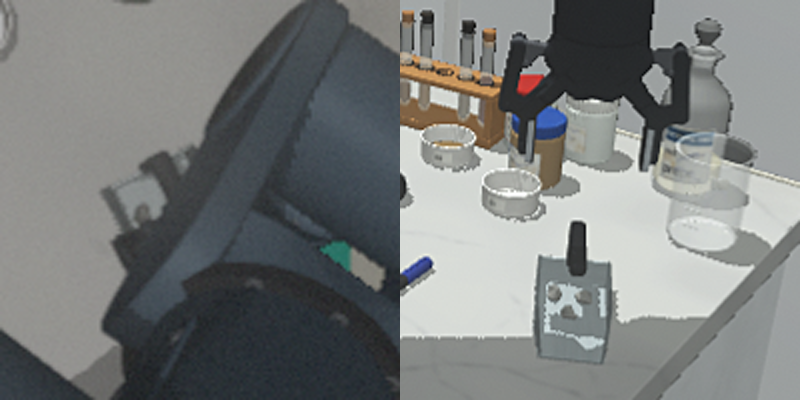

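```bash
python3 - <<'E'
from h import *
s=r.capture('scene');st=r.read_state()
p=np.array(st['position']);R=np.array(st['orientation'])
for q in(p,p+R@[0,.0427,-.013],p-R@[0,.0427,.013],np.array([.518,-.22,.06]),np.array([.522,-.218,.06])):
    w=proj(s,q);print(w,(w-[350,150])*2+[400,0])
E
```

```text
[441.92679292 239.66322873] [583.85358584 179.32645746]
[469.44802538 234.74719074] [638.89605076 169.49438148]
[416.37327789 230.48669786] [532.74655578 160.97339573]
[436.95841122 276.17620412] [573.91682245 252.35240823]
[437.05293527 274.85951497] [574.10587054 249.71902993]
```

The picture shows the fingers straddling the line of the handle, at crop (577,248). The projected positions agree to about 2 mm, so I'll descend and grip.

```bash
python3 -m jog '[{"jaw":-1,"dx":0,"dy":0,"dz":30,"ax":0,"ay":0,"az":0},{"jaw":-1,"dx":0,"dy":0,"dz":60,"ax":0,"ay":0,"az":0},{"jaw":-1,"dx":0,"dy":0,"dz":80,"ax":0,"ay":0,"az":0},{"jaw":-1,"dx":0,"dy":0,"dz":87,"ax":0,"ay":0,"az":0},{"jaw":0,"dx":0,"dy":0,"dz":87,"ax":0,"ay":0,"az":0},{"jaw":0.3,"dx":0,"dy":0,"dz":87,"ax":0,"ay":0,"az":0},{"jaw":0.6,"dx":0,"dy":0,"dz":87,"ax":0,"ay":0,"az":0},{"jaw":1,"dx":0,"dy":0,"dz":87,"ax":0,"ay":0,"az":0},{"jaw":1,"dx":0,"dy":0,"dz":87,"ax":0,"ay":0,"az":0},{"jaw":1,"dx":0,"dy":0,"dz":87,"ax":0,"ay":0,"az":0},{"jaw":1,"dx":0,"dy":0,"dz":87,"ax":0,"ay":0,"az":0},{"jaw":1,"dx":0,"dy":0,"dz":87,"ax":0,"ay":0,"az":0}]' 90
```

```text
time_s: 3.52
position: [0.5184, -0.2208, 0.0439]
orientation: [[0.874, 0.485, 0.001], [0.485, -0.874, -0.001], [0.001, 0.002, -1.0]]
wrist_force: [0.5, -1.3, 5.9]
finger_gap: 0.012
finger_force: 88.2
```

```bash
python3 -m jog '[{"jaw":1,"dx":0,"dy":0,"dz":-4,"ax":0,"ay":0,"az":0},{"jaw":1,"dx":0,"dy":0,"dz":-12,"ax":0,"ay":0,"az":0},{"jaw":1,"dx":0,"dy":0,"dz":-25,"ax":0,"ay":0,"az":0},{"jaw":1,"dx":0,"dy":0,"dz":-45,"ax":0,"ay":0,"az":0},{"jaw":1,"dx":0,"dy":0,"dz":-70,"ax":0,"ay":0,"az":0},{"jaw":1,"dx":0,"dy":0,"dz":-95,"ax":0,"ay":0,"az":0},{"jaw":1,"dx":0,"dy":0,"dz":-120,"ax":0,"ay":0,"az":0},{"jaw":1,"dx":0,"dy":0,"dz":-145,"ax":0,"ay":0,"az":0},{"jaw":1,"dx":0,"dy":0,"dz":-165,"ax":0,"ay":0,"az":0},{"jaw":1,"dx":0,"dy":0,"dz":-180,"ax":0,"ay":0,"az":0},{"jaw":1,"dx":0,"dy":0,"dz":-188,"ax":0,"ay":0,"az":0},{"jaw":1,"dx":0,"dy":0,"dz":-190,"ax":0,"ay":0,"az":0},{"jaw":1,"dx":0,"dy":0,"dz":-190,"ax":0,"ay":0,"az":0}]' 90; python3 - <<'E'
from h import *
delta((.471,.378,.234),84)
s=r.capture('scene')
cv2.imwrite('pics/c3.png',cv2.resize(s['color'][100:300,380:560],None,fx=2.5,fy=2.5,interpolation=cv2.INTER_CUBIC)[:,:,::-1])
E
```

```text
time_s: 5.15
position: [0.5174, -0.2201, 0.2327]
orientation: [[0.874, 0.485, -0.001], [0.485, -0.874, 0.001], [-0.001, -0.001, -1.0]]
wrist_force: [0.6, 0.4, -2.3]
finger_gap: 0.012
finger_force: 87.9
t 5.15 d mm [ 249.5 -545.6   -0.8] R [[0.874, 0.485, -0.001], [0.485, -0.874, 0.001], [-0.001, -0.001, -1.0]]
rotvec [ -0.1  -0.  -55. ]
```

View pics/c3.png

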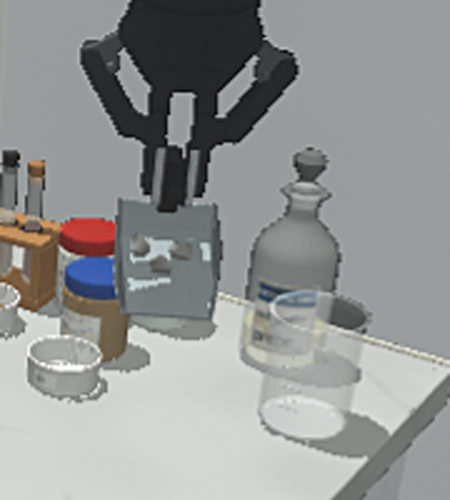

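The scoop is held level with all three stones in it, at crop (140,243), (160,262) and (183,249). I'll travel to the funnel.

```bash
python3 -m jog '[{"jaw":1,"dx":2.5,"dy":-5.5,"dz":0,"ax":0,"ay":0,"az":-0.5},{"jaw":1,"dx":7.5,"dy":-16,"dz":0,"ax":0,"ay":0,"az":-1.6},{"jaw":1,"dx":16,"dy":-35,"dz":0,"ax":0,"ay":0,"az":-3.6},{"jaw":1,"dx":27,"dy":-60,"dz":0,"ax":0,"ay":0,"az":-6},{"jaw":1,"dx":41,"dy":-90,"dz":0,"ax":0,"ay":0,"az":-9},{"jaw":1,"dx":55,"dy":-120,"dz":0,"ax":0,"ay":0,"az":-12},{"jaw":1,"dx":70,"dy":-153,"dz":0,"ax":0,"ay":0,"az":-15.4},{"jaw":1,"dx":85,"dy":-186,"dz":0,"ax":0,"ay":0,"az":-18.7},{"jaw":1,"dx":100,"dy":-218,"dz":0,"ax":0,"ay":0,"az":-22},{"jaw":1,"dx":115,"dy":-251,"dz":0,"ax":0,"ay":0,"az":-25.3},{"jaw":1,"dx":130,"dy":-284,"dz":0,"ax":0,"ay":0,"az":-28.6},{"jaw":1,"dx":145,"dy":-316,"dz":0,"ax":0,"ay":0,"az":-32},{"jaw":1,"dx":160,"dy":-349,"dz":0,"ax":0,"ay":0,"az":-35.2},{"jaw":1,"dx":175,"dy":-382,"dz":0,"ax":0,"ay":0,"az":-38.5},{"jaw":1,"dx":190,"dy":-415,"dz":0,"ax":0,"ay":0,"az":-41.8},{"jaw":1,"dx":205,"dy":-448,"dz":0,"ax":0,"ay":0,"az":-45},{"jaw":1,"dx":220,"dy":-480,"dz":0,"ax":0,"ay":0,"az":-48.4},{"jaw":1,"dx":232,"dy":-508,"dz":0,"ax":0,"ay":0,"az":-51},{"jaw":1,"dx":243,"dy":-530,"dz":0,"ax":0,"ay":0,"az":-53.5},{"jaw":1,"dx":249,"dy":-545,"dz":0,"ax":0,"ay":0,"az":-55}]' 90;python3 -m jog '[{"jaw":1,"dx":0,"dy":0,"dz":0,"ax":0,"ay":0,"az":0},{"jaw":1,"dx":0,"dy":0,"dz":0,"ax":0,"ay":0,"az":0}]'; python3 - <<'E'
from h import *
delta((.471,.378,.234),84);print(r.read_state()['qpos'])
s=r.capture('scene');t=r.capture('top')
cv2.imwrite('pics/c4.png',np.hstack([cv2.resize(s['color'][100:280,130:310],(400,400)),cv2.resize(t['color'][150:310,50:210],(400,400),interpolation=cv2.INTER_CUBIC)])[:,:,::-1])
E
```

```text
time_s: 7.7
position: [0.4696, 0.3787, 0.2332]
orientation: [[0.101, 0.995, -0.001], [0.995, -0.101, -0.0], [-0.0, -0.001, -1.0]]
wrist_force: [-0.9, -0.6, -2.3]
finger_gap: 0.0119
finger_force: 87.9
time_s: 7.95
position: [0.4708, 0.3763, 0.2332]
orientation: [[0.104, 0.995, -0.001], [0.995, -0.104, -0.001], [-0.001, -0.001, -1.0]]
wrist_force: [1.2, 0.6, -3.5]
finger_gap: 0.0122
finger_force: 88.0
t 7.95 d mm [ 1.7  0.1 -0.8] R [[0.104, 0.995, -0.001], [0.995, -0.104, -0.001], [-0.001, -0.001, -1.0]]
rotvec [-0.   0.1  0. ]
[ 4.89406961e-01  4.95605342e-01  1.48779196e+00 -6.03561187e-04
  1.15922866e+00  5.94279074e-01]
```

View pics/c4.png

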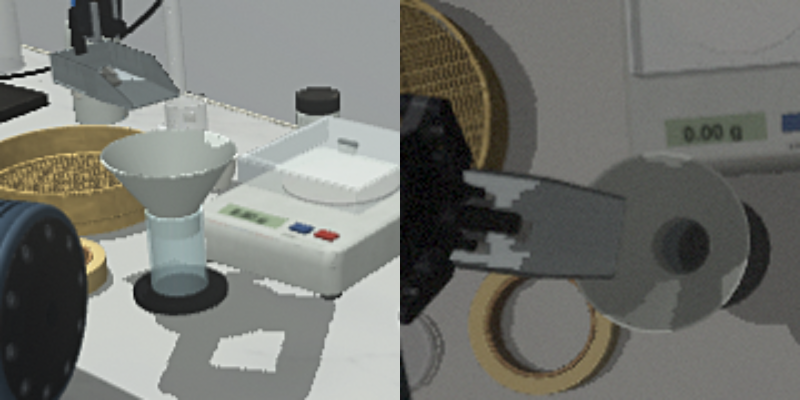

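In the left scene half, the scoop hovers level just behind and above the funnel. In the top half, its mouth edge at crop (620,238) lies inside the funnel rim, whose centre is about (665,243). With parallax this matches the plan (mouth about 11 mm short of the axis). I'll start tipping about the mouth edge.

```bash
python3 -m jog '[{"jaw":1,"dx":-2,"dy":0,"dz":0,"ax":0,"ay":2,"az":0},{"jaw":1,"dx":-4,"dy":0,"dz":2,"ax":0,"ay":5,"az":0},{"jaw":1,"dx":-9,"dy":0,"dz":4,"ax":0,"ay":10,"az":0},{"jaw":1,"dx":-14,"dy":0,"dz":6,"ax":0,"ay":15,"az":0},{"jaw":1,"dx":-19.6,"dy":0,"dz":9,"ax":0,"ay":20,"az":0},{"jaw":1,"dx":-19.6,"dy":0,"dz":9,"ax":0,"ay":20,"az":0}]' 90; python3 -c "
from h import *
print(r.read_state()['qpos'].round(2))"
```

```text
time_s: 8.8
position: [0.4687, 0.355, 0.2238]
orientation: [[0.102, 0.994, 0.035], [0.935, -0.108, 0.339], [0.34, -0.002, -0.94]]
wrist_force: [-0.1, -0.3, -3.0]
finger_gap: 0.0125
finger_force: 88.0
[0.29 0.43 1.71 0.41 0.91 0.16]
```

```bash
python3 -m jog '[{"jaw":1,"dx":-2.9,"dy":0,"dz":-0.8,"ax":0,"ay":2.5,"az":0},{"jaw":1,"dx":-5.8,"dy":0,"dz":-1.7,"ax":0,"ay":5,"az":0},{"jaw":1,"dx":-9,"dy":0,"dz":-2.4,"ax":0,"ay":7.5,"az":0},{"jaw":1,"dx":-12.2,"dy":0,"dz":-3.1,"ax":0,"ay":10,"az":0},{"jaw":1,"dx":-14.8,"dy":0,"dz":-6,"ax":0,"ay":12.5,"az":0},{"jaw":1,"dx":-17.4,"dy":0,"dz":-8.8,"ax":0,"ay":15,"az":0},{"jaw":1,"dx":-20.2,"dy":0,"dz":-11.4,"ax":0,"ay":17.5,"az":0},{"jaw":1,"dx":-23,"dy":0,"dz":-13.9,"ax":0,"ay":20,"az":0},{"jaw":1,"dx":-26,"dy":0,"dz":-16.3,"ax":0,"ay":22.5,"az":0},{"jaw":1,"dx":-29.1,"dy":0,"dz":-18.6,"ax":0,"ay":25,"az":0},{"jaw":1,"dx":-29.1,"dy":0,"dz":-18.6,"ax":0,"ay":25,"az":0},{"jaw":1,"dx":-29.1,"dy":0,"dz":-18.6,"ax":0,"ay":25,"az":0},{"jaw":1,"dx":-29.1,"dy":0,"dz":-18.6,"ax":0,"ay":25,"az":0},{"jaw":1,"dx":-29.1,"dy":0,"dz":-18.6,"ax":0,"ay":25,"az":0}]' 90; python3 - <<'E'
from h import *
print(r.read_state()['qpos'].round(2))
s=r.capture('scene');t=r.capture('top')
cv2.imwrite('pics/c5.png',np.hstack([cv2.resize(s['color'][100:280,130:310],(400,400)),cv2.resize(t['color'][150:310,50:210],(400,400),interpolation=cv2.INTER_CUBIC)])[:,:,::-1])
E
```

```text
time_s: 10.55
position: [0.4656, 0.3243, 0.232]
orientation: [[0.073, 0.995, 0.074], [0.704, -0.103, 0.703], [0.707, 0.001, -0.707]]
wrist_force: [-0.7, 0.3, -3.1]
finger_gap: 0.0121
finger_force: 88.1
[ 0.01  0.45  1.93  1.02  0.97 -0.58]
```

View pics/c5.png

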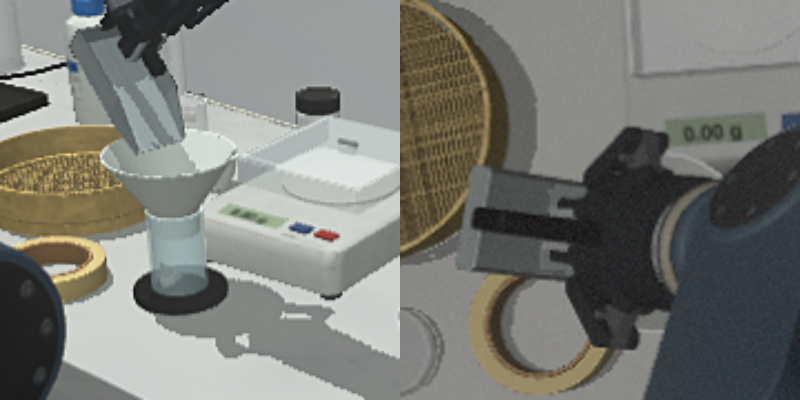

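The picture shows the pan tipped 45° with its mouth inside the funnel rim, and it looks empty. I'll tip a little further, then check the jar.

```bash
python3 -m jog '[{"jaw":1,"dx":-4.1,"dy":0,"dz":-6.4,"ax":0,"ay":5,"az":0},{"jaw":1,"dx":-8.8,"dy":0,"dz":-12.5,"ax":0,"ay":10,"az":0},{"jaw":1,"dx":-8.8,"dy":0,"dz":-12.5,"ax":0,"ay":10,"az":0},{"jaw":1,"dx":-8.8,"dy":0,"dz":-12.5,"ax":0,"ay":10,"az":0},{"jaw":1,"dx":-8.8,"dy":0,"dz":-12.5,"ax":0,"ay":10,"az":0},{"jaw":1,"dx":-8.8,"dy":0,"dz":-12.5,"ax":0,"ay":10,"az":0}]' 90; python3 - <<'E'
from h import *
s=r.capture('scene')
a=s['color'][170:245,185:240];b=s['color'][100:175,150:225]
cv2.imwrite('pics/c6.png',np.hstack([cv2.resize(a,(396,540),interpolation=cv2.INTER_CUBIC),cv2.resize(b,(400,540),interpolation=cv2.INTER_CUBIC)])[:,:,::-1])
E
```

```text
time_s: 11.4
position: [0.4639, 0.3095, 0.2349]
orientation: [[0.058, 0.995, 0.085], [0.571, -0.103, 0.815], [0.819, 0.001, -0.574]]
wrist_force: [-0.0, 0.2, -2.0]
finger_gap: 0.0124
finger_force: 88.2
```

View pics/c6.png

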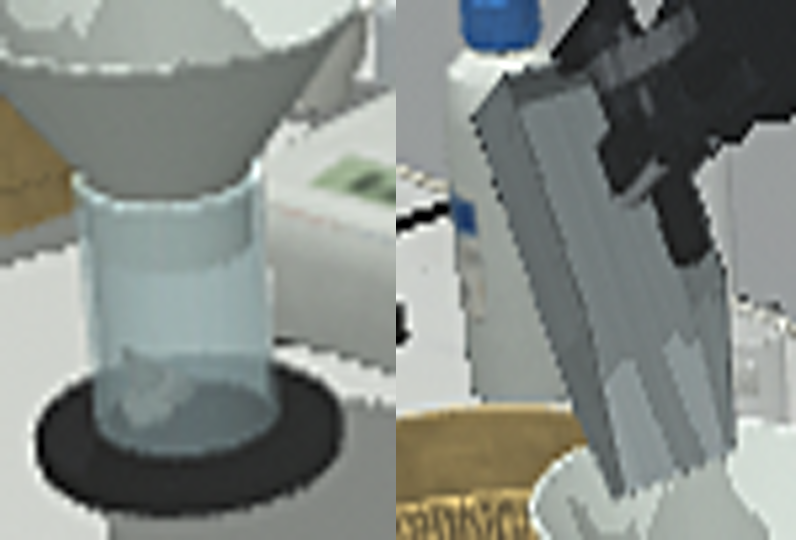

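The jar's floor shows a clump of stones at crop (150,390), and the pan looks empty. I'll withdraw, level the scoop and look down the bore.

```bash
python3 -m jog '[{"jaw":1,"dx":12,"dy":0,"dz":-8,"ax":0,"ay":0,"az":0},{"jaw":1,"dx":30,"dy":0,"dz":-21,"ax":0,"ay":0,"az":0},{"jaw":1,"dx":49,"dy":0,"dz":-34,"ax":0,"ay":0,"az":0},{"jaw":1,"dx":52,"dy":0,"dz":-27,"ax":0,"ay":-5,"az":0},{"jaw":1,"dx":55.4,"dy":0,"dz":-20,"ax":0,"ay":-10,"az":0},{"jaw":1,"dx":59.4,"dy":0,"dz":-5.3,"ax":0,"ay":-20,"az":0},{"jaw":1,"dx":60.8,"dy":0,"dz":9.9,"ax":0,"ay":-30,"az":0},{"jaw":1,"dx":59.5,"dy":0,"dz":25.2,"ax":0,"ay":-40,"az":0},{"jaw":1,"dx":55.6,"dy":0,"dz":39.9,"ax":0,"ay":-50,"az":0},{"jaw":1,"dx":52.6,"dy":0,"dz":47.1,"ax":0,"ay":-55,"az":0},{"jaw":1,"dx":52.6,"dy":0,"dz":47.1,"ax":0,"ay":-55,"az":0},{"jaw":1,"dx":52.6,"dy":0,"dz":47.1,"ax":0,"ay":-55,"az":0}]' 90; python3 - <<'E'
from h import *
s=r.capture('scene');t=r.capture('top')
a=s['color'][170:245,185:240];b=t['color'][195:295,60:200]
b=cv2.convertScaleAbs(cv2.resize(b,(400,286),interpolation=cv2.INTER_CUBIC),alpha=1.7)
c=cv2.resize(s['color'][80:160,130:230],(400,254),interpolation=cv2.INTER_CUBIC)
cv2.imwrite('pics/c7.png',np.hstack([cv2.resize(a,(396,540),interpolation=cv2.INTER_CUBIC),np.vstack([b,c])])[:,:,::-1])
delta((.518,-.221,.234),29)
E
```

```text
time_s: 12.95
position: [0.4704, 0.3769, 0.2503]
orientation: [[0.104, 0.995, -0.002], [0.995, -0.104, 0.0], [0.0, -0.002, -1.0]]
wrist_force: [-0.6, -0.1, -1.8]
finger_gap: 0.012
finger_force: 88.0
t 13.05 d mm [-588.9  109.9   16.4] R [[0.106, 0.994, -0.001], [0.994, -0.106, 0.001], [0.0, -0.001, -1.0]]
rotvec [-0.  -0.  54.9]
```

View pics/c7.png

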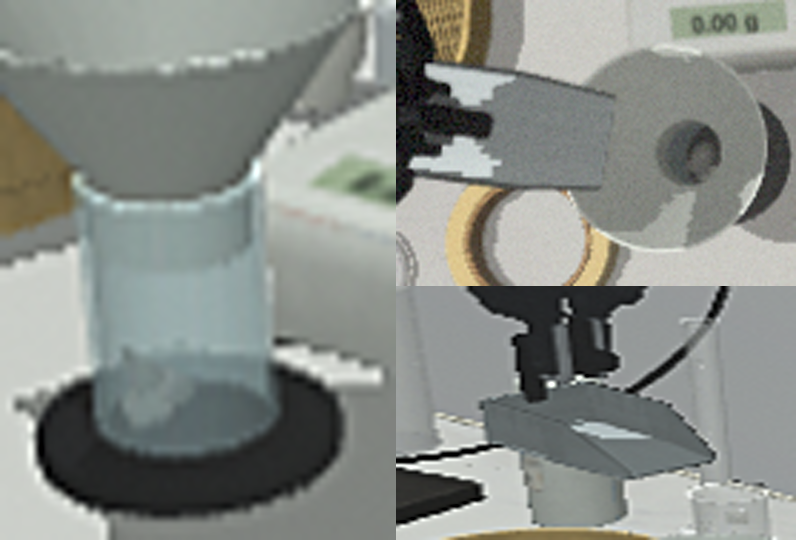

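The jar holds the clump, the cone is clear with stones visible through the bore at crop (705,158), and the pan is empty. I'll carry the scoop back to its free spot on the bench.

```bash
python3 -m jog '[{"jaw":1,"dx":-12,"dy":2,"dz":0,"ax":0,"ay":0,"az":1},{"jaw":1,"dx":-35,"dy":6.5,"dz":0,"ax":0,"ay":0,"az":3.3},{"jaw":1,"dx":-70,"dy":13,"dz":0,"ax":0,"ay":0,"az":6.6},{"jaw":1,"dx":-106,"dy":20,"dz":0,"ax":0,"ay":0,"az":10},{"jaw":1,"dx":-142,"dy":26.5,"dz":0,"ax":0,"ay":0,"az":13.2},{"jaw":1,"dx":-178,"dy":33,"dz":0,"ax":0,"ay":0,"az":16.6},{"jaw":1,"dx":-214,"dy":40,"dz":0,"ax":0,"ay":0,"az":20},{"jaw":1,"dx":-250,"dy":47,"dz":0,"ax":0,"ay":0,"az":23.3},{"jaw":1,"dx":-286,"dy":53,"dz":0,"ax":0,"ay":0,"az":26.7},{"jaw":1,"dx":-322,"dy":60,"dz":0,"ax":0,"ay":0,"az":30},{"jaw":1,"dx":-358,"dy":67,"dz":0,"ax":0,"ay":0,"az":33.4},{"jaw":1,"dx":-394,"dy":73.5,"dz":0,"ax":0,"ay":0,"az":36.7},{"jaw":1,"dx":-430,"dy":80,"dz":0,"ax":0,"ay":0,"az":40},{"jaw":1,"dx":-466,"dy":87,"dz":0,"ax":0,"ay":0,"az":43.4},{"jaw":1,"dx":-500,"dy":93,"dz":0,"ax":0,"ay":0,"az":46.6},{"jaw":1,"dx":-530,"dy":99,"dz":0,"ax":0,"ay":0,"az":49.4},{"jaw":1,"dx":-556,"dy":104,"dz":3,"ax":0,"ay":0,"az":52},{"jaw":1,"dx":-576,"dy":107.5,"dz":8,"ax":0,"ay":0,"az":53.7},{"jaw":1,"dx":-589,"dy":110,"dz":16,"ax":0,"ay":0,"az":55},{"jaw":1,"dx":-589,"dy":110,"dz":16,"ax":0,"ay":0,"az":55}]' 90;python3 -m jog '[{"jaw":1,"dx":0,"dy":0,"dz":20,"ax":0,"ay":0,"az":0},{"jaw":1,"dx":0,"dy":0,"dz":50,"ax":0,"ay":0,"az":0},{"jaw":1,"dx":0,"dy":0,"dz":85,"ax":0,"ay":0,"az":0},{"jaw":1,"dx":0,"dy":0,"dz":120,"ax":0,"ay":0,"az":0},{"jaw":1,"dx":0,"dy":0,"dz":145,"ax":0,"ay":0,"az":0},{"jaw":1,"dx":0,"dy":0,"dz":165,"ax":0,"ay":0,"az":0},{"jaw":1,"dx":0,"dy":0,"dz":178,"ax":0,"ay":0,"az":0},{"jaw":1,"dx":0,"dy":0,"dz":182,"ax":0,"ay":0,"az":0},{"jaw":1,"dx":0,"dy":0,"dz":184,"ax":0,"ay":0,"az":0},{"jaw":1,"dx":0,"dy":0,"dz":184,"ax":0,"ay":0,"az":0}]' 90
```

```text
time_s: 15.55
position: [0.5185, -0.2202, 0.2335]
orientation: [[0.875, 0.484, -0.002], [0.484, -0.875, 0.001], [-0.001, -0.002, -1.0]]
wrist_force: [-0.3, -0.3, -2.1]
finger_gap: 0.0121
finger_force: 88.0
time_s: 16.8
position: [0.5196, -0.2201, 0.0511]
orientation: [[0.874, 0.485, 0.001], [0.485, -0.874, -0.001], [0.001, 0.001, -1.0]]
wrist_force: [0.5, -1.0, -2.1]
finger_gap: 0.0117
finger_force: 88.0
```

Next I'll lower the last 7 mm or so until there is contact.

```bash
python3 -m jog '[{"jaw":1,"dx":0,"dy":0,"dz":2,"ax":0,"ay":0,"az":0},{"jaw":1,"dx":0,"dy":0,"dz":4,"ax":0,"ay":0,"az":0},{"jaw":1,"dx":0,"dy":0,"dz":5.5,"ax":0,"ay":0,"az":0},{"jaw":1,"dx":0,"dy":0,"dz":6.5,"ax":0,"ay":0,"az":0},{"jaw":1,"dx":0,"dy":0,"dz":6.5,"ax":0,"ay":0,"az":0},{"jaw":1,"dx":0,"dy":0,"dz":6.5,"ax":0,"ay":0,"az":0}]' 90
```

```text
time_s: 17.55
position: [0.5193, -0.2199, 0.0441]
orientation: [[0.874, 0.485, 0.0], [0.485, -0.874, -0.0], [0.0, 0.0, -1.0]]
wrist_force: [0.6, -0.3, -1.2]
finger_gap: 0.012
finger_force: 88.1
```

```bash
python3 -m jog '[{"jaw":1,"dx":0,"dy":0,"dz":0.5,"ax":0,"ay":0,"az":0},{"jaw":1,"dx":0,"dy":0,"dz":1,"ax":0,"ay":0,"az":0},{"jaw":0.6,"dx":0,"dy":0,"dz":1,"ax":0,"ay":0,"az":0},{"jaw":0.4,"dx":0,"dy":0,"dz":1,"ax":0,"ay":0,"az":0},{"jaw":0,"dx":0,"dy":0,"dz":1,"ax":0,"ay":0,"az":0},{"jaw":-0.5,"dx":0,"dy":0,"dz":1,"ax":0,"ay":0,"az":0},{"jaw":-1,"dx":0,"dy":0,"dz":1,"ax":0,"ay":0,"az":0},{"jaw":-1,"dx":0,"dy":0,"dz":1,"ax":0,"ay":0,"az":0},{"jaw":-1,"dx":0,"dy":0,"dz":-10,"ax":0,"ay":0,"az":0},{"jaw":-1,"dx":0,"dy":0,"dz":-40,"ax":0,"ay":0,"az":0},{"jaw":-1,"dx":0,"dy":0,"dz":-90,"ax":0,"ay":0,"az":0},{"jaw":-1,"dx":0,"dy":0,"dz":-140,"ax":0,"ay":0,"az":0},{"jaw":-1,"dx":0,"dy":0,"dz":-160,"ax":0,"ay":0,"az":0},{"jaw":-1,"dx":0,"dy":0,"dz":-160,"ax":0,"ay":0,"az":0},{"jaw":-1,"dx":0,"dy":0,"dz":-160,"ax":0,"ay":0,"az":0}]' 90; python3 - <<'E'
from h import *
s=r.capture('scene')
a=s['color'][170:245,185:240];b=s['color'][240:340,390:480]
cv2.imwrite('pics/c8.png',np.hstack([cv2.resize(a,(396,540),interpolation=cv2.INTER_CUBIC),cv2.resize(b,(400,540),interpolation=cv2.INTER_CUBIC)])[:,:,::-1])
E
```

```text
time_s: 19.42
position: [0.5185, -0.2194, 0.2033]
orientation: [[0.874, 0.485, -0.001], [0.485, -0.874, 0.001], [-0.001, -0.002, -1.0]]
wrist_force: [-0.9, -0.1, 0.6]
finger_gap: 0.0854
finger_force: 0.0
```

View pics/c8.png

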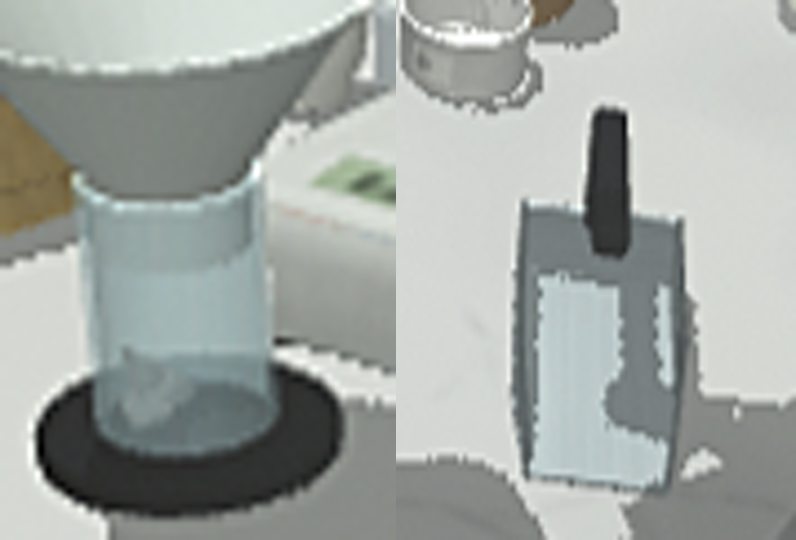

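The scoop stands upright, released and empty. The stones are clumped in the jar, and the funnel wall I can see is clear.

```bash
python3 -c "
from plant import r
print(r.hand_in())"
```

```text
the job is handed in; nothing more can be done
None
```

The scoop was tipped through the funnel without the fingers touching the stones, then set down upright, empty and released, and the job was handed in at about 19.5 s; the stones lie in a clump in the jar, so I couldn't count three separately, but none were seen in the pan or funnel.

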